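# Index the dial press to the proud cap and press it home

### The arm

A 7-joint arm with a two-finger parallel gripper is mounted at the origin on the work surface. World frame = base frame: x ahead of the robot, y to its left, z up, the work surface at z = 0. Lengths are in m, angles in rad, forces in N, time in s.
With the tool pointing down it reaches from about 0.425 to 1.025 m from the base axis. Payload 9.4 kg.
Tool frame: the origin (TCP) lies at the centre of the arm's flange, where the gripper is bolted on; the fingertips stand 186 mm ahead of it and the grasp point (between the pads) lies 167 mm ahead of it (bot.grip_point_offset is the distance from the TCP to the grasp point, in m); z points along the fingers, y is the line along which they close (so a half turn about z gives the same grasp; the last joint's range is limited). The gripper opens to 93 mm and grips with 3 to 60 N. Pads are 15 mm wide; open, the fingers measure 128 mm over their backs; the gripper's body (75 mm by 188 mm) begins 65 mm behind the grasp point.
Start: joints at [-1.415, 0.599, -0.003, 1.599, 0.002, 0.943, -0.08], TCP at [0.167, 0.705, 0.405] pointing down, gripper open.
Joint ranges: [-2.57, 2.57], [-0.35, 1.97], [-1.29, 1.29], [0.11, 2.56], [-1.05, 4.19], [0.11, 1.86], [-2.63, 2.63]. Speed limits (rad/s): [2.22, 2.22, 3.01, 3.01, 3.14, 3.14, 3.14].

### API

Orientations are given as a unit quaternion [w, x, y, z].
In Python, from workcell import bot gives the robot as it stands.
- The arm moves only by the tool servo_tool, never from a script. Its argument "steps" is text: rows parted by semicolons, each of 7 numbers parted by spaces: the finger opening in m, from 0 to 0.093, then the shift along the tool's x, y, z in m, then the turn, a rotation vector about the tool's x, y, z in degrees. In form: fingers x y z ax ay az; .... A call has 1 to 5 rows; each row is the pose to reach, as a shift and turn from the pose commanded when the call began, along the tool's axes at that moment; what a row does not reach only later rows make up. A row lasts 1/10 s, in which the tool goes at most 50 mm and 8.59 degrees, less where a joint would pass 70% of its speed; a pose out of reach is approached as far as the arm can. A call with a gripper value outside its range is refused whole. The fingers move at their own pace and stop on an object; "squeeze" is the grip in N (left out, the last holds). Time passes only in rows, so rows that repeat a pose let the fingers close. It gives the time, the measured TCP pose, the force, the opening and the grip force at its end, in the units of the state.
- bot.get_state(): the state, without advancing time (a new reading comes with each control period).
- bot.get_image(name): name is "scene" or "top" or "wrist"; returns a dict with "color" (384x512x3 uint8, red, green, blue), "K" (3x3 intrinsics, pixels), "D" ([k1, k2, p1, p2, k3] as OpenCV has them; the pictures are not rectified), "R" (3x3) and "t" (3): a world point X has camera coordinates R X + t. Camera axes: x right, y down, z forward; pixel columns grow to the right and rows downward; lengths in m; the calibration is good to about 2 mm. A picture is of the moment at which its call begins. There is no depth.
- bot.close_job(): hands the job in; it is judged then, once.
The state is a dict: "time_s": time; "joint_positions": joint angles; "qvel": joint speeds; "joint_torque": joint torques, N m; "position": TCP position; "orientation": TCP orientation; "force": force on the tool from outside, world axes, zero at the start; "ft_torque": the same for the moment, N m; "gripper_width": finger opening in m; "grip_force": force on a finger pad.
Only numpy, scipy, OpenCV 4.12 (cv2) and the standard library are available. Lean on these libraries where they do the work, as an engineer would, in place of code of your own. Each camera call takes 0.05 s, during which the arm holds its last target. There are 200 camera calls.

### The job

One of the eight copper stud caps on the dial of the green hand press still stands proud of its steel nest: turn the dial by its pegs, click by click, until that cap sits under the punch with the dial clicked in. Then bring the lever down gently, feel the cap slide home, and lean on it for a moment, about 15 N on the grip, so that it is firmly seated but not crushed. Let the lever come back up, and leave the other caps and the things on the bench alone.

Things in the scene. Friction and masses are not known exactly. Their poses are not given: they have to be found in the camera images.
- press: green cast hand press with a dial, fixed; origin under its base at bench level, x from the dial to the column (away from the robot, within 0.3 rad), y left. Base plate x -150 to +135, y -108 to +108 mm, 20 mm thick. Head over the far part of the dial: x -7 to +118 mm, y within 32 mm, 110 to 165 mm high, lever ears at left to 220 mm. The near half of the dial is open from above
- dial_axis (a point): vertical axis of the dial, at its top face, 50 mm above the bench, press x = -40 mm. The dial: an aluminium disc 208 mm across with 8 stations pi/4 apart. In each, on one radial line: a steel nest (36 mm across, 8 mm high) with a domed copper cap (32 mm across, 7 mm high) 60 mm from the axis, and an upright steel peg (10 mm across, top 95 mm above the bench) 92 mm from the axis
- dial: the dial; origin at dial_axis, its x axis points at the proud cap. Turns without end both ways. A spring ball at the near left drops into a rim notch at each station: about 10 N on a peg to leave one, free in between (1 to 2 N, stays where left), drawn in within 3 degrees. May start between clicks, the proud cap 80 to 180 degrees from the punch. Clicked in, one peg points to press -x, the next 45 degrees off it
- cap_top (a point): top of the dome of the proud cap, 60 mm from the dial axis, in line with a peg; 74 mm above the bench while it stands proud (the seven others: 65 mm). It turns with the dial and is under the punch when in line with ram_axis. Copper dome 32 mm across on a neck 27 mm across, of which 9 mm show until it is pressed home
- cap (a joint): how far the proud cap has been pressed into its nest, m: 0 as it starts, 0.009 with its rim fully home on the nest. A tight fit: it slides under about 20 N of the punch, then stops hard
- ram: square steel ram in the head with its round nylon-faced punch, 18 mm across. Origin on the ram's axis, 102 mm above the bench with the lever up; goes down with the lever. How far the punch sticks out is not known and differs each time: its face starts 80 to 86 mm above the bench
- ram_axis (a point): point on the ram's axis, fixed in the press, 58 mm above the bench (the height of the nests' tops), press x = +20 mm
- lever_grip (a point): middle of the lever's black round grip, 28 mm thick, 95 mm long, lying along the lever on the right (press -y) of the head, free from above. Lever up: 266 mm above the bench, sloping up outward by 0.28 rad. The lever turns about an axis along press x through press y = +55 mm, 205 mm above the bench, 220 mm from this point. A spring lifts it back when let go
- lever (a joint): lever angle, rad: 0 up, growing as the grip goes down, at most 0.54. The ram goes down 55 mm per rad: the punch force is 4 times the push on the grip less 2 to 3 N for the spring. Empty: 2 to 3 N on the grip; sliding the cap in: 6 to 8 N; home when it rises beyond. Seat it with about 15 N on the grip (50 N at the punch; 35 N at least); stay under 20 N (80 N at the punch crushes the cap)
- tray: open wooden tray 110 x 80 x 28 mm with three spare copper caps, beside the press on its left; a bystander
- spanner: open-ended steel spanner, 150 mm, lying under the lever to the right of the press; a bystander
- hammer: small hammer with wooden handle, 240 mm, lying; a bystander
- mallet: wooden mallet, head 64 mm thick, lying; a bystander
- chisel1: square steel chasing tool 9 x 9 x 95 mm, lying; a bystander
- chisel2: the other chasing tool, the same; a bystander
- block: round dark steel bench block, 90 mm across, 28 mm high; a bystander

How it is judged:
On the way, in this order (a step that is already met when the one before it is completed fails the run):
1. the proud cap is under the punch, the dial clicked in, the lever still up (horizontal distance between cap_top and ram_axis below 0.003 m and angular speed of dial below 0.1 rad/s and value of joint lever below 0.08 rad), for 0.3 s.
2. the cap is home and the punch bears on it with at least 35 N (horizontal distance between cap_top and ram_axis below 0.003 m and value of joint cap above 0.008 m and contact force between ram and cap above 35 N), for 0.2 s.
At the end, for the whole second after the job is handed in: the cap is pressed in to within 1 mm of home, stands within 3 mm of the ram's axis with the dial at rest, and the lever is back up (within 0.08 rad) (all of step 1 and value of joint cap above 0.008 m); the robot touches nothing.
It fails at once if the cap is crushed: more than 80 N between punch and a cap (contact force between ram and dial above 80 N).
It fails at once if the punch comes down on another cap (contact force between ram and dial above 5 N and horizontal distance between cap_top and ram_axis above 0.01 m).
It fails at once if the cap is pushed in elsewhere than under the punch (value of joint cap above 0.002 m and horizontal distance between cap_top and ram_axis above 0.01 m).
It fails at once if a thing on the bench is disturbed (moved more than 30 mm) (distance of any of tray, spanner, hammer, mallet, chisel1, chisel2, block from where it was at the start of the episode above 0.03 m).
It also fails if it takes over 72 s, if anything falls off the work surface, if the arm or the gripper's body presses on something with over 40 N, if the wrist force passes 120 N, or if a joint passes its speed limit or range.

## Working session

There is one attempt and no reset: what is moved stays moved. The work goes in short steps, Python scripts to look and compute and a tool call to move; the robot and the scene stay as the last step left them, time stands still between calls to the robot, and variables do not carry over. Pictures are saved under pics/ and viewed, at most 10 in all, crops included, and the job is handed in when it is done.

Besides the shell and the picture viewer there is one more tool, called after ">>>" as a command line: name --argument value ..., lists and objects as JSON in quotes. servo_tool: Moves the arm, as the interface text tells. Its arguments: {"type":"object","properties":{"steps":{"type":"string"},"squeeze":{"type":"number"}},"required":["steps"]}

```bash
mkdir -p pics; cat > h.py <<'E'
import numpy as np, cv2
from workcell import bot
def ray(im,uv):
    p=cv2.undistortPoints(np.array([[uv]],float),im["K"],np.array(im["D"],float))[0,0]
    R=np.array(im["R"]);t=np.array(im["t"]);return -R.T@t, R.T@np.array([p[0],p[1],1])
def onplane(im,uv,z):
    c,d=ray(im,uv);return c+d*(z-c[2])/d[2]
def proj(im,X):
    R=np.array(im["R"]);return cv2.projectPoints(np.array(X,float).reshape(-1,1,3),cv2.Rodrigues(R)[0],np.array(im["t"],float),im["K"],np.array(im["D"],float))[0][:,0]
E
python3 - <<'E'
from h import *
for n in("scene","top"):
    im=bot.get_image(n);c=im["color"][:,:,::-1];cv2.imwrite(f"pics/{n}0.png",cv2.resize(c,(800,600)))
    np.savez(n+"0.npz",**im)
    print(n,-np.array(im["R"]).T@im["t"])
print(bot.get_state())
E
```

```text
scene [ 1.132601   -0.17178174  1.18968799]
top [0.35121878 0.00591406 1.51702688]
{'time_s': 0.1, 'joint_positions': array([-1.41469648,  0.60007368, -0.00254948,  1.60001164,  0.00182449,
        0.94291823, -0.07977381]), 'qvel': array([ 0.00010033, -0.00118877,  0.00034009, -0.00197259,  0.00085454,
       -0.0003147 , -0.00122098]), 'joint_torque': array([ 4.76501067e-03, -7.66560316e+01,  1.50198676e+00, -2.52936709e+01,
       -5.23080595e-02,  1.35895333e-02,  9.11697998e-05]), 'position': array([0.16721078, 0.70528691, 0.40393909]), 'orientation': array([-8.11426582e-06,  1.16085534e-01,  9.93238970e-01, -7.04481671e-04]), 'force': array([-0.64187911,  0.82837525, -0.2492195 ]), 'ft_torque': array([-0.05129448,  0.07900536,  0.02786667]), 'grip_force': 0.0, 'gripper_width': 0.09288698197825643}
```

View pics/scene0.png

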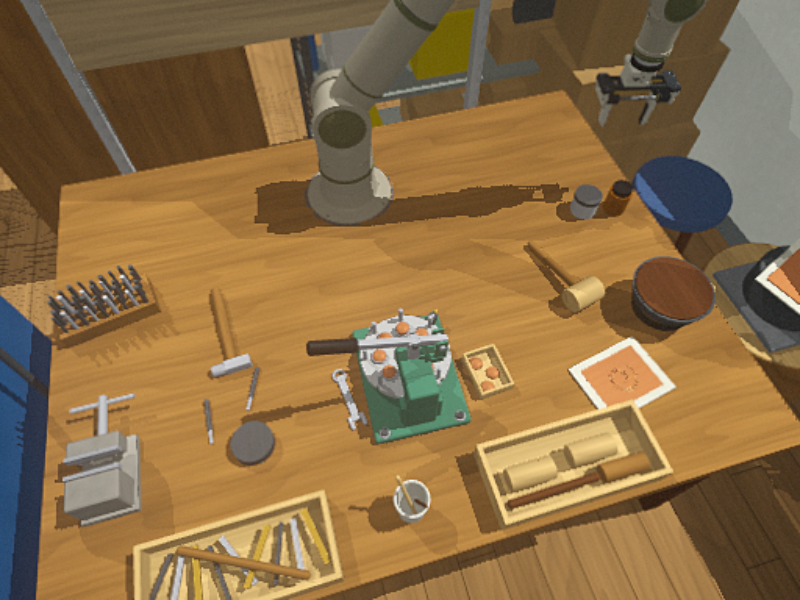

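View pics/top0.png

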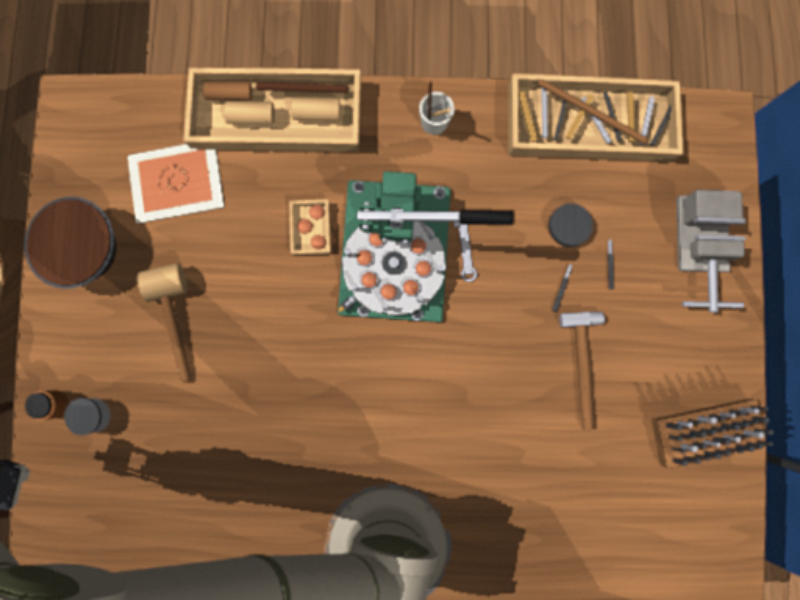

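The scene shows the press about at (410,375), lever grip at (335,347), with tray, spanner, block clear; the top view shows the dial hub at (394,262), grip at (487,216), caps around it.

```bash
python3 - <<'E'
from h import *
T=dict(np.load("top0.npz"));S=dict(np.load("scene0.npz"))
a=T["color"][105:215,205:345,::-1];b=S["color"][190:290,185:315,::-1]
a=cv2.resize(a,(560,440),interpolation=cv2.INTER_CUBIC);cv2.imwrite("pics/c1.png",a)
b=cv2.resize(b,(780,600),interpolation=cv2.INTER_CUBIC);cv2.imwrite("pics/c2.png",b)
hsv=cv2.cvtColor(T["color"],cv2.COLOR_RGB2HSV)
g=cv2.inRange(hsv,(60,100,40),(95,255,255)); g[:, :200]=0;g[:,350:]=0
ys,xs=np.nonzero(g);r=cv2.minAreaRect(np.c_[xs,ys].astype(np.float32));bx=cv2.boxPoints(r);print("green",len(xs),r)
for p in bx: print(p,onplane(T,p,0.02))
# copper caps
c=cv2.inRange(hsv,(3,110,100),(14,255,255));c[:105]=0;c[215:]=0;c[:,:213]=0;c[:,300:]=0
n,l,st,ce=cv2.connectedComponentsWithStats(c)
for i in range(1,n):
    if st[i,4]>15: print("cap",ce[i],st[i],onplane(T,ce[i],.064))
k=cv2.inRange(hsv,(0,0,0),(180,255,45));k[:125]=0;k[148:]=0;k[:,:285]=0;k[:,335:]=0
ys,xs=np.nonzero(k);print("grip",len(xs),xs.min(),xs.max(),ys.mean(),xs.mean(),onplane(T,(xs.mean(),ys.mean()),.266),onplane(T,(xs.min(),ys.mean()),.253),onplane(T,(xs.max(),ys.mean()),.28))
E
```

```text
green 813 ((252.40045166015625, 156.99334716796875), (64.78951263427734, 92.12881469726562), 3.8140745162963867)
[217.01328 200.80087] [0.46885222 0.10776627 0.02      ]
[223.1416  108.87609] [0.77008408 0.09643163 0.02      ]
[287.78763 113.18582] [ 0.76034091 -0.11492413  0.02      ]
[281.6593 205.1106] [ 0.45929605 -0.09860001  0.02      ]
cap [256.49846978 161.04284621] [ 213  105   87  110 2614] [ 0.59241461 -0.01505531  0.064     ]
cap [239.95744681 152.59574468] [237 149   8   8  47] [0.61808842 0.03719781 0.064     ]
cap [267.61111111 157.46296296] [264 154   8   8  54] [ 0.60449915 -0.0495893   0.064     ]
cap [232.80701754 164.45614035] [229 161   9   8  57] [0.58008382 0.05864015 0.064     ]
cap [293.73529412 168.44117647] [292 162   4  15  34] [ 0.57158848 -0.13176964  0.064     ]
cap [270.33333333 171.31666667] [266 167   9   9  60] [ 0.56093407 -0.05877762  0.064     ]
cap [235.67213115 178.73770492] [232 175   9   9  61] [0.53537088 0.04863767 0.064     ]
cap [262.44827586 183.53448276] [259 180   8   9  58] [ 0.52208887 -0.03486798  0.064     ]
cap [248.16666667 186.18181818] [244 182   9   9  66] [0.51289393 0.0093188  0.064     ]
grip 266 294 327 138.49248120300751 310.8796992481203 [ 0.62415771 -0.1585455   0.266     ] [ 0.62584301 -0.11383605  0.253     ] [ 0.62222852 -0.20026569  0.28      ]
```

View pics/c1.png

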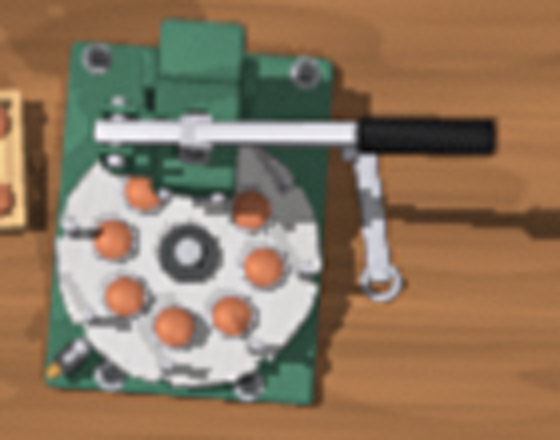

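View pics/c2.png

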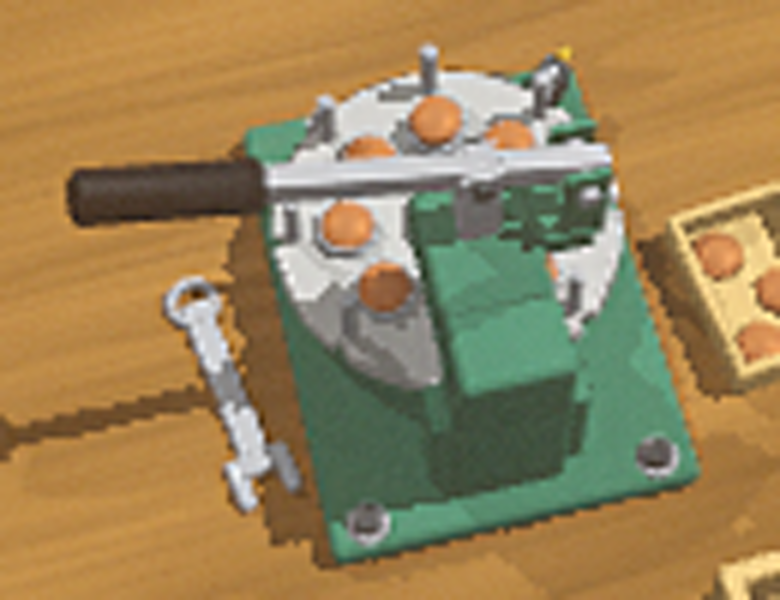

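```bash
cat >> h.py <<'E'
from scipy.spatial.transform import Rotation as Ro
def tool():
    s=bot.get_state();q=s["orientation"];return np.array(s["position"]),Ro.from_quat([q[1],q[2],q[3],q[0]]).as_matrix(),s
def move(goal,yaw=-0.045):
    """shift/turn in tool axes to a TCP goal, tool down, tool x at world angle pi+yaw"""
    p,R,s=tool();x=-np.array([np.cos(yaw),np.sin(yaw),0]);z=np.array([0,0,-1.]);G=np.c_[x,np.cross(z,x),z]
    return R.T@(np.array(goal)-p),np.degrees(Ro.from_matrix(R.T@G).as_rotvec())
E
python3 - <<'E'
from h import *
im=bot.get_image("wrist");p,R,s=tool();c=-im["R"].T@im["t"]
print("cam in tool",R.T@(c-p),"axis",R.T@im["R"][2],im["K"][0,0])
d,a=move([0.45,0.0,0.42]);print(np.round(d,3),np.round(a,1),R)
E
```

```text
cam in tool [ 0.07518736 -0.00075146  0.01960282] axis [-2.71602487e-01  2.76484357e-04  9.62409483e-01] 295.94243826107925
[-0.438 -0.621 -0.015] [ -0.1   0.  -10.8] [[-9.73039529e-01  2.30638363e-01 -1.43050915e-04]
 [ 2.30638371e-01  9.73038837e-01 -1.16800671e-03]
 [-1.30193059e-04 -1.16950973e-03 -9.99999308e-01]]
```

>>> servo_tool --steps "0 -0.04 -0.03 0 0 0 0; 0 -0.08 -0.06 0 0 0 0; 0 -0.12 -0.09 0 0 0 -3; 0 -0.155 -0.125 0 0 0 -6; 0 -0.19 -0.16 0 0 0 -8"

```text
time_s: 0.65
position: [0.3162, 0.5041, 0.4045]
orientation: [0.0, 0.046, 0.999, -0.0]
force: [0.2, -0.2, -0.2]
gripper_width: 0.0576
grip_force: 0.0
```

>>> servo_tool --steps "0 -0.03 -0.04 0 0 0 0; 0 -0.06 -0.08 0 0 0 0; 0 -0.08 -0.125 0 0 0 0; 0 -0.10 -0.17 0 0 0 -1; 0 -0.115 -0.215 0 0 0 -2.8"

```text
time_s: 1.15
position: [0.4104, 0.2791, 0.4047]
orientation: [0.0, 0.022, 1.0, -0.0]
force: [0.2, -0.5, -1.0]
gripper_width: 0.0178
grip_force: 0.0
```

```bash
python3 - <<'E'
from h import *
d,a=move([0.45,0.0,0.42]);print(np.round(d,3),np.round(a,1)); print(tool()[2]["joint_positions"],tool()[0],bot.get_state()["time_s"])
E
```

```text
[-0.052 -0.277 -0.015] [-0.   0.   0.1]
[-0.67787935  0.32814545 -0.04407221  2.11201348  0.02252826  0.70162801
  0.78991079] [0.41039615 0.27911298 0.40467752] 1.15
```

>>> servo_tool --steps "0 -0.01 -0.05 -0.005 0 0 0; 0 -0.02 -0.10 -0.01 0 0 0; 0 -0.03 -0.15 -0.015 0 0 0; 0 -0.04 -0.20 -0.015 0 0 0; 0 -0.05 -0.24 -0.015 0 0 0"

```text
time_s: 1.65
position: [0.4487, 0.0368, 0.4201]
orientation: [0.0, 0.022, 1.0, 0.0]
force: [1.4, 0.7, -0.2]
gripper_width: 0.0004
grip_force: 0.0
```

>>> servo_tool --steps "0 -0.002 -0.03 0 0 0 0; 0 -0.002 -0.03 0 0 0 0; 0 -0.002 -0.03 0 0 0 0"

```text
time_s: 1.95
position: [0.4497, 0.0088, 0.4197]
orientation: [0.0, 0.023, 1.0, 0.0]
force: [1.0, -0.3, 0.3]
gripper_width: 0.0004
grip_force: 0.0
```

```bash
python3 - <<'E'
from h import *
im=bot.get_image("wrist");np.savez("w1.npz",**im);cv2.imwrite("pics/w1.png",cv2.resize(im["color"][:,:,::-1],(800,600)))
hsv=cv2.cvtColor(im["color"],cv2.COLOR_RGB2HSV)
c=cv2.inRange(hsv,(3,110,80),(12,255,255))
n,l,st,ce=cv2.connectedComponentsWithStats(c)
for i in range(1,n):
    if st[i,4]>100: print(ce[i].round(1),st[i],onplane(im,ce[i],.062).round(4))
print(tool()[0],tool()[2]["time_s"])
E
```

```text
[258.4 223.1] [250 219  20  14 113] [0.5075 0.0096 0.062 ]
[220.8 236.2] [212 227  20  22 290] [ 0.5228 -0.0378  0.062 ]
[292.5 243.5] [283 233  20  23 301] [0.537  0.0511 0.062 ]
[0.44970172 0.00968738 0.41970908] 2.0
```

View pics/w1.png

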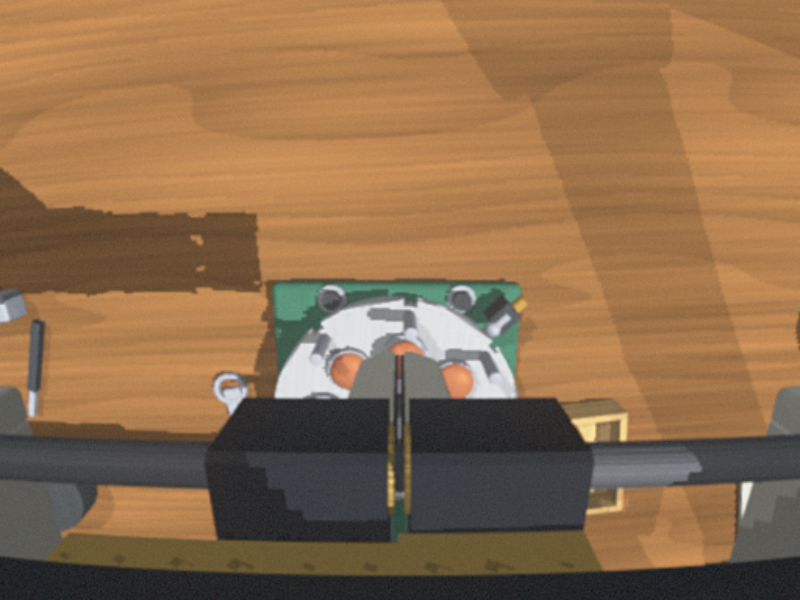

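The wrist view shows the near dial rim at (405,300), detent at (505,310), but the gripper hides the rest; I raise and go farther to look past it.

>>> servo_tool --steps "0 -0.01 -0.01 -0.048 0 0 0; 0 -0.04 -0.01 -0.085 0 0 0; 0 -0.08 -0.01 -0.10 0 0 0; 0 -0.12 -0.01 -0.10 0 0 0; 0 -0.15 -0.01 -0.10 0 0 0"

```text
time_s: 2.5
position: [0.6012, -0.0053, 0.5203]
orientation: [0.001, 0.021, 1.0, 0.0]
force: [-0.5, 0.4, -0.7]
gripper_width: 0.0008
grip_force: 0.0
```

>>> servo_tool --steps "0 0 0 0 0 0 0; 0 0 0 0 0 0 0"

```text
time_s: 2.7
position: [0.5991, -0.0058, 0.5189]
orientation: [-0.001, 0.021, 1.0, 0.0]
force: [-0.4, -0.5, 0.1]
gripper_width: 0.0004
grip_force: 0.0
```

```bash
python3 - <<'E'
from h import *
im=bot.get_image("wrist");np.savez("w2.npz",**im)
hsv=cv2.cvtColor(im["color"],cv2.COLOR_RGB2HSV)
c=cv2.inRange(hsv,(3,110,60),(12,255,255))
n,l,st,ce=cv2.connectedComponentsWithStats(c)
for i in range(1,n):
    if st[i,4]>100: print(ce[i].round(1),st[i],onplane(im,ce[i],.062).round(4))
u=proj(im,[[.571,0,.05]])[0];print(u,tool()[0],tool()[2]["time_s"])
y,x=int(max(0,u[1]-110)),int(u[0]-150)
cv2.imwrite("pics/w2.png",cv2.resize(im["color"][y:y+225,x:x+300,::-1],(800,600)));print(x,y)
E
```

```text
[263.7 104.1] [254  94  21  21 346] [0.5147 0.0095 0.062 ]
[233.1 113.2] [224 103  20  21 312] [ 0.5255 -0.0348  0.062 ]
[291.3 120.2] [282 110  20  21 311] [0.5389 0.0485 0.062 ]
[218.3 141.1] [209 132  20  19 298] [ 0.5642 -0.0589  0.062 ]
[298.6 150.8] [290 141  19  20 278] [0.5835 0.0588 0.062 ]
[352.6 167.3] [346 159  16  17 206] [0.6116 0.1408 0.062 ]
[227.3 170.2] [218 161  19  19 268] [ 0.6083 -0.0485  0.062 ]
[284.9 175.4] [275 168  18  19 194] [0.62   0.0378 0.062 ]
[368.3 185.6] [360 178  18  17 218] [0.6412 0.1667 0.062 ]
[353.8 203.3] [347 195  16  17 207] [0.6688 0.1453 0.062 ]
[490.9 230.1] [ 471  200   41   63 2017] [0.7275 0.3865 0.062 ]
[397.9 337.1] [374 333  49   9 308] [0.9348 0.2452 0.062 ]
[258.47571005 143.06235103] [ 0.59848407 -0.00618189  0.51915914] 2.75
108 33
```

View pics/w2.png

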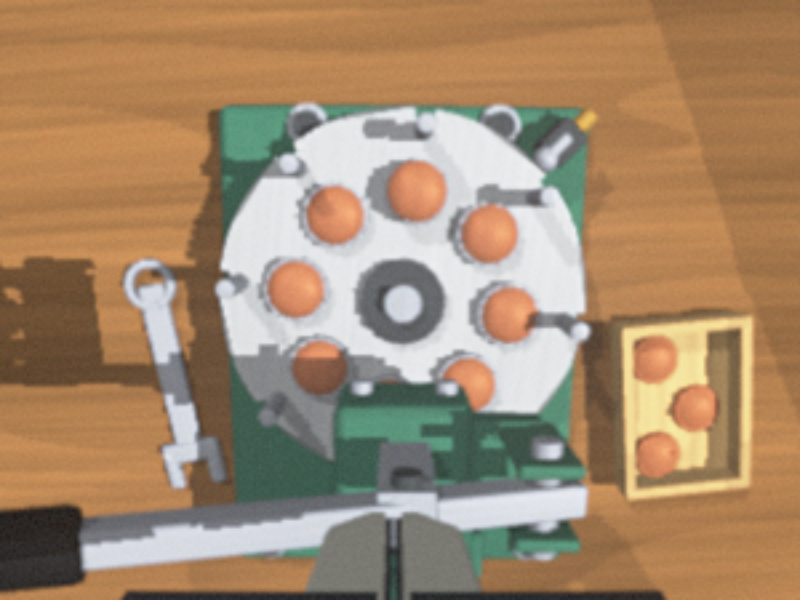

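The crop shows the dial with hub (402,303); the near cap at (415,190) hides its nest and casts a larger shadow: it is the proud one; peg tops at (427,122), (289,162), (225,287), (549,196), (581,330).

```bash
python3 - <<'E'
from h import *
from scipy.optimize import least_squares
im=dict(np.load("w2.npz"))
f=lambda u:np.array([108+u[0]*.375,33+u[1]*.375])
P=np.array([onplane(im,f(u),.095)[:2] for u in[(225,287),(289,162),(427,122),(549,196),(581,330)]])
k=np.array([2,1,0,-1,-2])*np.pi/4
r=least_squares(lambda v:(np.c_[v[0]+.092*np.cos(v[2]+k),v[1]+.092*np.sin(v[2]+k)]-P).ravel(),[.572,0,2.98])
print(r.x,np.degrees(r.x[2]),(r.fun.reshape(-1,2)*1000).round(1))
cp=np.array([[.5147,.0095],[.5255,-.0348],[.5389,.0485],[.5642,-.0589],[.5835,.0588],[.6083,-.0485]])
kc=np.array([0,1,-1,2,-2,3])*np.pi/4
for s in range(6): pass
r2=least_squares(lambda v:(np.c_[v[0]+.060*np.cos(v[2]+kc),v[1]+.060*np.sin(v[2]+kc)]-cp).ravel(),[.572,0,2.98])
print(r2.x,np.degrees(r2.x[2]),(r2.fun.reshape(-1,2)*1000).round(1))
hsv=cv2.cvtColor(im["color"],cv2.COLOR_RGB2HSV);g=cv2.inRange(hsv,(60,80,30),(95,255,255))
cnt=max(cv2.findContours(g,0,1)[0],key=cv2.contourArea);h=cv2.approxPolyDP(cv2.convexHull(cnt),6,True)[:,0]
for p in h: print(p,onplane(im,p.astype(float),.02).round(4))
rp=r.x[:2]+.092*np.array([np.cos(r.x[2]),np.sin(r.x[2])]);print("near peg",rp)
E
```

```text
[5.74201539e-01 6.76874176e-04 2.97888899e+00] 170.67776662006827 [[ 0.4 -0.2]
 [-0.  -0.2]
 [-0.3  0.1]
 [-0.4  0.6]
 [ 0.4 -0.4]]
[ 5.73840187e-01 -1.73504631e-05  2.97908854e+00] 170.68919988258648 [[-0.1  0.2]
 [-0.4 -0.2]
 [-0.1  0.2]
 [-0.1 -0.3]
 [ 0.   0.4]
 [ 0.5 -0.2]]
[283 186] [0.6471 0.0384 0.02  ]
[282 212] [0.693  0.0359 0.02  ]
[198 220] [ 0.7016 -0.1096  0.02  ]
[196 183] [ 0.6357 -0.1067  0.02  ]
near peg [0.48341659 0.01557966]
```

```bash
cat >> h.py <<'E'
C=np.array([.574,.0003])
def goal(phi,r,z):
    a=np.radians(phi);return [C[0]+r*np.cos(a),C[1]+r*np.sin(a),z],a-np.pi
E
python3 - <<'E'
from h import *
S=dict(np.load("scene0.npz"))
for phi in(170.7,305.7,260.7,215.7):
  for z in(.059,.068):
    a=np.radians(phi);print(phi,z,proj(S,[*(C+.06*np.array([np.cos(a),np.sin(a)])),z]).round(1))
print([(185+u/6,190+v/6) for u,v in((435,120),(385,287),(347,225),(368,150))])
for z in(.36,.254):
    g,y=goal(170.7,.093,z);d,a=move(g,y);print(np.round(d,4),a.round(1))
print(tool()[2]["joint_positions"])
E
```

```text
170.7 0.059 [[256.7 210.6]]
170.7 0.068 [[256.7 209.3]]
305.7 0.059 [[248.2 237.3]]
305.7 0.068 [[248.1 236.1]]
260.7 0.059 [[242. 227.]]
260.7 0.068 [[241.9 225.8]]
215.7 0.059 [[245.7 216. ]]
215.7 0.068 [[245.6 214.8]]
[(257.5, 210.0), (249.16666666666669, 237.83333333333334), (242.83333333333334, 227.5), (246.33333333333334, 215.0)]
[0.1168 0.0165 0.1594] [-0.  -0.1  6.9]
[0.1166 0.0165 0.2654] [-0.  -0.1  6.9]
[-0.13464774  0.33590128  0.0690203   1.76319413 -0.02658952  1.04500127
  1.47223747]
```

Relative pixel offsets (−0.6 versus +0.5 rows) confirm the near cap is the high one. Going to straddle its peg.

>>> servo_tool --steps "0.02 0.045 0.006 0.005 0 0 2; 0.02 0.09 0.012 0.015 0 0 5; 0.02 0.117 0.0165 0.05 0 0 6.9; 0.02 0.117 0.0165 0.095 0 0 6.9; 0.02 0.117 0.0165 0.14 0 0 6.9"

```text
time_s: 3.25
position: [0.4808, 0.0148, 0.3801]
orientation: [0.002, 0.081, 0.997, 0.001]
force: [1.2, 0.6, -0.3]
gripper_width: 0.0199
grip_force: 0.0
```

>>> servo_tool --steps "0.02 0 0 0.03 0 0 0; 0.02 0 0 0.03 0 0 0; 0.02 0 0 0.03 0 0 0; 0.02 0 0 0.03 0 0 0"

```text
time_s: 3.65
position: [0.4832, 0.0143, 0.3515]
orientation: [0.001, 0.082, 0.997, 0.0]
force: [0.3, -0.4, -0.4]
gripper_width: 0.0201
grip_force: 0.0
```

```bash
python3 - <<'E'
from h import *
g,y=goal(170.7,.093,.254);d,a=move(g,y);print(np.round(d,4),a.round(1))
E
```

```text
[0.0013 0.0008 0.0975] [ 0.   0.1 -0.1]
```

>>> servo_tool --steps "0.02 0.001 0.001 0.03 0 0 0; 0.02 0.001 0.001 0.05 0 0 0; 0.02 0.001 0.001 0.065 0 0 0; 0.02 0.001 0.001 0.08 0 0 0; 0.02 0.001 0.001 0.097 0 0 0"

```text
time_s: 4.15
position: [0.4829, 0.0154, 0.254]
orientation: [0.002, 0.082, 0.997, 0.0]
force: [0.2, 0.0, 0.8]
gripper_width: 0.02
grip_force: 0.0
```

>>> servo_tool --steps "0.02 0 0 0 0 0 0; 0.02 0 0 0 0 0 0"

```text
time_s: 4.35
position: [0.4826, 0.0153, 0.2539]
orientation: [0.001, 0.082, 0.997, 0.0]
force: [-1.3, 0.8, -0.2]
gripper_width: 0.0199
grip_force: 0.0
```

```bash
python3 - <<'E'
from h import *
print(tool()[0],bot.get_state()["force"])
for p in (178,185,192,199,206,213,220,225):
    g,y=goal(p,.093,.254);d,a=move(g,y);print(p,np.round(d,4),a.round(1))
E
```

```text
[0.48257031 0.01534444 0.25391796] [-1.30809573  0.77959764 -0.20104333]
178 [-0.0004 -0.0119 -0.0001] [ 0.   0.1 -7.4]
185 [-0.0026 -0.023  -0.0001] [  0.    0.1 -14.4]
192 [-0.0061 -0.0338 -0.0001] [  0.    0.1 -21.4]
199 [-0.0109 -0.0441 -0.0001] [  0.    0.1 -28.4]
206 [-0.0169 -0.0538 -0.0001] [ -0.    0.1 -35.4]
213 [-0.024  -0.0626 -0.0001] [ -0.    0.1 -42.4]
220 [-0.0322 -0.0705 -0.0001] [ -0.    0.1 -49.4]
225 [-0.0386 -0.0755 -0.0001] [ -0.    0.1 -54.4]
```

>>> servo_tool --steps "0.02 0 -0.012 0 0 0 -7.4; 0.02 -0.0026 -0.023 0 0 0 -14.4; 0.02 -0.006 -0.034 0 0 0 -21.4; 0.02 -0.011 -0.044 0 0 0 -28.4; 0.02 -0.017 -0.054 0 0 0 -35.4"

```text
time_s: 4.85
position: [0.4901, -0.0399, 0.2543]
orientation: [0.001, -0.228, 0.974, 0.0]
force: [-2.9, 13.9, -1.5]
gripper_width: 0.0203
grip_force: 4.7
```

```bash
python3 - <<'E'
from h import *
print(tool()[0],bot.get_state()["force"])
for p in (206,213,218,222,225):
    g,y=goal(p,.093,.254);d,a=move(g,y);print(p,np.round(d,4),a.round(1))
E
```

```text
[ 0.49010009 -0.03988737  0.2542888 ] [-2.87003799 13.93736661 -1.47833141]
206 [-0.     -0.0007  0.0003] [-0.   0.1  0.4]
213 [-0.0006 -0.012   0.0003] [-0.   0.1 -6.6]
218 [-0.0019 -0.02    0.0003] [ -0.    0.1 -11.6]
222 [-0.0035 -0.0263  0.0003] [ -0.    0.1 -15.6]
225 [-0.0049 -0.031   0.0003] [ -0.    0.1 -18.6]
```

>>> servo_tool --steps "0.02 0 -0.006 0 0 0 -3; 0.02 -0.0006 -0.012 0 0 0 -6.6"

```text
time_s: 5.05
position: [0.4961, -0.0513, 0.2544]
orientation: [0.001, -0.281, 0.96, -0.0]
force: [-2.7, 6.4, 0.6]
gripper_width: 0.0206
grip_force: 2.6
```

```bash
python3 - <<'E'
from h import *
print(tool()[0],bot.get_state()["force"],bot.get_state()["ft_torque"])
im=bot.get_image("top");np.savez("t2.npz",**im);
hsv=cv2.cvtColor(im["color"],cv2.COLOR_RGB2HSV)
c=cv2.inRange(hsv,(3,110,80),(14,255,255));c[:105]=0;c[215:]=0;c[:,:213]=0;c[:,300:]=0
n,l,st,ce=cv2.connectedComponentsWithStats(c)
for i in range(1,n):
    if 15<st[i,4]<90:
        X=onplane(im,ce[i],.063);v=X[:2]-[.5705,0];print(ce[i],st[i,4],X.round(4),np.hypot(*v).round(3),np.degrees(np.arctan2(v[1],v[0]))%360)
E
```

```text
[ 0.49613045 -0.05134205  0.25439032] [-2.67380699  6.4495923   0.60659165] [ 1.31051252  0.36033645 -0.02976813]
[240.625   152.09375] 32 [0.6199 0.0352 0.063 ] 0.061 35.43942376686998
[267.90196078 158.05882353] 51 [ 0.6028 -0.0506  0.063 ] 0.06 302.57128713099854
[233.13114754 162.75409836] 61 [0.5856 0.0578 0.063 ] 0.06 75.32241984811975
[234.8125   177.140625] 64 [0.5405 0.0515 0.063 ] 0.06 120.28190452420085
[246.36923077 185.95384615] 65 [0.5136 0.0149 0.063 ] 0.059 165.30867068339265
[257.41176471 211.64705882] 34 [ 0.4344 -0.0209  0.063 ] 0.138 188.72272368387902
```

>>> servo_tool --steps "0.02 0 -0.004 0 0 0 -2.5; 0.02 -0.0004 -0.008 0 0 0 -5; 0.02 -0.0008 -0.0115 0 0 0 -7; 0.02 -0.0012 -0.0148 0 0 0 -9; 0.02 -0.0018 -0.018 0 0 0 -11"

```text
time_s: 5.6
position: [0.5074, -0.0657, 0.2533]
orientation: [0.0, -0.372, 0.928, -0.0]
force: [-0.1, 1.5, 0.6]
gripper_width: 0.0203
grip_force: 0.4
```

>>> servo_tool --steps "0.02 0 -0.0015 0 0 0 -1; 0.02 0 -0.0015 0 0 0 -1; 0.02 0 -0.0015 0 0 0 -1"

```text
time_s: 5.9
position: [0.5081, -0.0666, 0.2527]
orientation: [-0.0, -0.379, 0.925, 0.0]
force: [-0.5, 0.7, 0.7]
gripper_width: 0.0201
grip_force: 0.4
```

```bash
cat >> h.py <<'E'
def dial(n="top",c0=(.5705,0)):
    """dial angle mod 45 from caps in the top view"""
    im=bot.get_image(n);hsv=cv2.cvtColor(im["color"],cv2.COLOR_RGB2HSV)
    c=cv2.inRange(hsv,(3,110,80),(14,255,255));c[:105]=0;c[215:]=0;c[:,:213]=0;c[:,300:]=0
    k,l,st,ce=cv2.connectedComponentsWithStats(c);o=[]
    for i in range(1,k):
        v=onplane(im,ce[i],.063)[:2]-c0
        if 30<st[i,4]<90 and abs(np.hypot(*v)-.06)<.003:o.append(np.degrees(np.arctan2(v[1],v[0]))%360)
    o=np.array(o);m=np.angle(np.exp(8j*np.radians(o)).mean())/8;return o.round(1),np.degrees(m)%45
E
python3 - <<'E'
from h import *
p,R,s=tool();v=p[:2]-C;print(p,np.hypot(*v),np.degrees(np.arctan2(v[1],v[0]))%360,s["force"],s["grip_force"],dial(),"click 42.5")
E
```

```text
[ 0.50806464 -0.0666496   0.25267138] 0.09396658784443788 225.43729866868912 [-0.53131605  0.6858504   0.7096586 ] 0.42451612651348114 (array([ 41.9, 312.2,  87. , 131.6, 177.3]), np.float64(41.998369506459895)) click 42.5
```

Clicked in at one station on (proud at ~222°). Lift and return to the next peg.

```bash
python3 - <<'E'
from h import *
for z in(.30,.254):
    g,y=goal(177.3,.093,z);d,a=move(g,y);print(np.round(d,4),a.round(1))
E
```

```text
[-0.0308  0.0698 -0.0473] [-0.  -0.  47.2]
[-0.0308  0.0698 -0.0013] [-0.  -0.  47.2]
```

>>> servo_tool --steps "0.02 0 -0.001 -0.048 0 0 0; 0.02 -0.003 0.012 -0.052 0 0 8.5; 0.02 -0.01 0.026 -0.052 0 0 17; 0.02 -0.016 0.04 -0.052 0 0 25.5; 0.02 -0.023 0.055 -0.052 0 0 34"

```text
time_s: 6.45
position: [0.4858, -0.0111, 0.3049]
orientation: [0.0, -0.088, 0.996, -0.0]
force: [0.5, 0.5, -0.3]
gripper_width: 0.0199
grip_force: 0.0
```

```bash
python3 - <<'E'
from h import *
g,y=goal(177.3,.093,.254);d,a=move(g,y);print(np.round(d,4),a.round(1))
E
```

```text
[0.0018 0.0164 0.0509] [-0.   0.  12.8]
```

>>> servo_tool --steps "0.02 0.001 0.009 0 0 0 7; 0.02 0.002 0.016 0 0 0 13; 0.02 0.002 0.016 0.01 0 0 13; 0.02 0.002 0.016 0.03 0 0 13; 0.02 0.002 0.016 0.05 0 0 13"

```text
time_s: 6.95
position: [0.4812, 0.0038, 0.2539]
orientation: [0.001, 0.02, 1.0, -0.0]
force: [-0.7, -0.2, -0.2]
gripper_width: 0.0192
grip_force: 0.0
```

```bash
python3 - <<'E'
from h import *
print(tool()[0],bot.get_state()["force"])
for p in (184,191,198,205,211,216,219,222,224.5):
    g,y=goal(p,.093,.254);d,a=move(g,y);print(p,np.round(d,4),a.round(1))
E
```

```text
[0.48124132 0.00382213 0.25390079] [-0.65081577 -0.16985302 -0.23629507]
184 [-0.0004 -0.01   -0.0001] [-0.   0.1 -6.2]
191 [-0.0023 -0.0212 -0.0001] [ -0.    0.1 -13.2]
198 [-0.0056 -0.0321 -0.0001] [ -0.    0.1 -20.2]
205 [-0.0101 -0.0425 -0.0001] [ -0.    0.1 -27.2]
211 [-0.015  -0.0509 -0.0001] [ -0.    0.1 -33.2]
216 [-0.0198 -0.0575 -0.0001] [ -0.    0.1 -38.2]
219 [-0.0229 -0.0612 -0.0001] [ -0.    0.1 -41.2]
222 [-0.0262 -0.0648 -0.0001] [ -0.    0.1 -44.2]
224.5 [-0.0291 -0.0676 -0.0001] [ -0.    0.1 -46.7]
```

>>> servo_tool --steps "0.02 0 -0.01 0 0 0 -6.2; 0.02 -0.0023 -0.0212 0 0 0 -13.2; 0.02 -0.0056 -0.0321 0 0 0 -20.2; 0.02 -0.0078 -0.0375 0 0 0 -23.7; 0.02 -0.0101 -0.0425 0 0 0 -27.2"

```text
time_s: 7.45
position: [0.4891, -0.039, 0.2537]
orientation: [-0.001, -0.217, 0.976, 0.001]
force: [-1.3, 3.4, -1.8]
gripper_width: 0.0201
grip_force: 1.8
```

>>> servo_tool --steps "0.02 -0.0004 -0.0081 0 0 0 -5; 0.02 -0.0013 -0.0154 0 0 0 -9.5; 0.02 -0.0024 -0.0209 0 0 0 -13; 0.02 -0.0036 -0.0256 0 0 0 -16; 0.02 -0.0053 -0.031 0 0 0 -19.5"

```text
time_s: 7.95
position: [0.507, -0.0652, 0.2538]
orientation: [-0.0, -0.379, 0.925, 0.0]
force: [-0.1, 0.9, -0.2]
gripper_width: 0.0198
grip_force: 0.0
```

>>> servo_tool --steps "0.02 0 0 0 0 0 0; 0.02 0 0 0 0 0 0"

```text
time_s: 8.15
position: [0.507, -0.0652, 0.2542]
orientation: [-0.0, -0.376, 0.926, 0.0]
force: [0.7, -0.6, -0.1]
gripper_width: 0.0202
grip_force: 0.0
```

```bash
python3 - <<'E'
from h import *
p,R,s=tool();v=p[:2]-C;print(p,np.hypot(*v),np.degrees(np.arctan2(v[1],v[0]))%360,s["force"],s["grip_force"],dial())
E
```

```text
[ 0.50695744 -0.065152    0.25418912] 0.0936945535386812 224.31221046436744 [ 0.68920067 -0.61083056 -0.09425397] 0.0 (array([ 41.7, 311.8,  86.9, 131.8, 177.4]), np.float64(41.91065940859204))
```

>>> servo_tool --steps "0.02 0 0 -0.048 0 0 0; 0.02 -0.003 0.012 -0.052 0 0 8.5; 0.02 -0.01 0.026 -0.052 0 0 17; 0.02 -0.016 0.04 -0.052 0 0 25.5; 0.02 -0.023 0.055 -0.052 0 0 34"

```text
time_s: 8.7
position: [0.4848, -0.0089, 0.3069]
orientation: [0.0, -0.086, 0.996, -0.0]
force: [-0.6, -0.3, -0.0]
gripper_width: 0.0202
grip_force: 0.0
```

```bash
python3 - <<'E'
from h import *
g,y=goal(177.3,.093,.254);d,a=move(g,y);print(np.round(d,4),a.round(1))
E
```

```text
[0.0013 0.014  0.0529] [-0.   0.  12.6]
```

>>> servo_tool --steps "0.02 0.001 0.008 0 0 0 7; 0.02 0.0013 0.014 0 0 0 12.6; 0.02 0.0013 0.014 0.01 0 0 12.6; 0.02 0.0013 0.014 0.03 0 0 12.6; 0.02 0.0013 0.014 0.053 0 0 12.6"

```text
time_s: 9.2
position: [0.4815, 0.0042, 0.2531]
orientation: [0.001, 0.019, 1.0, 0.0]
force: [0.8, -0.3, -0.2]
gripper_width: 0.0199
grip_force: 0.0
```

>>> servo_tool --steps "0.02 0 -0.01 0 0 0 -6.2; 0.02 -0.0023 -0.0212 0 0 0 -13.2; 0.02 -0.0056 -0.0321 0 0 0 -20.2; 0.02 -0.0078 -0.0375 0 0 0 -23.7; 0.02 -0.0101 -0.0425 0 0 0 -27.2"

```text
time_s: 9.7
position: [0.4893, -0.0387, 0.2526]
orientation: [-0.001, -0.218, 0.976, 0.001]
force: [-1.8, 2.9, -3.2]
gripper_width: 0.0204
grip_force: 2.0
```

>>> servo_tool --steps "0.02 -0.0004 -0.0081 0 0 0 -5; 0.02 -0.0013 -0.0154 0 0 0 -9.5; 0.02 -0.0024 -0.0209 0 0 0 -13; 0.02 -0.0036 -0.0256 0 0 0 -16; 0.02 -0.0053 -0.031 0 0 0 -19.5"

```text
time_s: 10.2
position: [0.5071, -0.0647, 0.2528]
orientation: [-0.0, -0.38, 0.925, 0.001]
force: [-0.5, 1.3, -1.4]
gripper_width: 0.02
grip_force: 0.5
```

>>> servo_tool --steps "0.02 0 0 0 0 0 0; 0.02 0 0 0 0 0 0"

```text
time_s: 10.4
position: [0.5074, -0.0648, 0.2532]
orientation: [-0.0, -0.377, 0.926, 0.0]
force: [-0.2, -0.7, 0.2]
gripper_width: 0.0198
grip_force: 0.0
```

```bash
python3 - <<'E'
from h import *
p,R,s=tool();v=p[:2]-C;print(p,np.hypot(*v),np.degrees(np.arctan2(v[1],v[0]))%360,s["force"],s["grip_force"],dial())
E
```

```text
[ 0.50740028 -0.06478722  0.25319211] 0.09312286970965843 224.34195531889674 [-0.18746404 -0.71548896  0.19496856] 0.0 (array([ 41.9, 312.2,  86.7, 132. , 177. ]), np.float64(41.95683353680267))
```

One more stroke the same way.

>>> servo_tool --steps "0.02 0 0 -0.048 0 0 0; 0.02 -0.003 0.012 -0.052 0 0 8.5; 0.02 -0.01 0.026 -0.052 0 0 17; 0.02 -0.016 0.04 -0.052 0 0 25.5; 0.02 -0.023 0.055 -0.052 0 0 34"

```text
time_s: 10.95
position: [0.4852, -0.0087, 0.3059]
orientation: [0.0, -0.087, 0.996, -0.0]
force: [0.5, 0.6, -0.4]
gripper_width: 0.0199
grip_force: 0.0
```

>>> servo_tool --steps "0.02 0.001 0.008 0 0 0 7; 0.02 0.0013 0.014 0 0 0 12.6; 0.02 0.0013 0.014 0.01 0 0 12.6; 0.02 0.0013 0.014 0.03 0 0 12.6; 0.02 0.0013 0.014 0.052 0 0 12.6"

```text
time_s: 11.45
position: [0.4818, 0.0043, 0.2531]
orientation: [0.001, 0.018, 1.0, 0.0]
force: [-0.0, -0.1, -0.0]
gripper_width: 0.0203
grip_force: 0.0
```

>>> servo_tool --steps "0.02 0 -0.01 0 0 0 -6.2; 0.02 -0.0023 -0.0212 0 0 0 -13.2; 0.02 -0.0056 -0.0321 0 0 0 -20.2; 0.02 -0.0078 -0.0375 0 0 0 -23.7; 0.02 -0.0101 -0.0425 0 0 0 -27.2"

```text
time_s: 11.95
position: [0.4897, -0.0384, 0.2526]
orientation: [-0.001, -0.219, 0.976, 0.001]
force: [-1.2, 4.8, -3.7]
gripper_width: 0.0203
grip_force: 2.0
```

>>> servo_tool --steps "0.02 -0.0004 -0.0081 0 0 0 -5; 0.02 -0.0013 -0.0154 0 0 0 -9.5; 0.02 -0.0024 -0.0209 0 0 0 -13; 0.02 -0.0036 -0.0256 0 0 0 -16; 0.02 -0.0053 -0.031 0 0 0 -19.5"

```text
time_s: 12.45
position: [0.5076, -0.0645, 0.2527]
orientation: [-0.001, -0.381, 0.925, 0.001]
force: [-0.3, 0.8, -1.2]
gripper_width: 0.02
grip_force: 0.5
```

>>> servo_tool --steps "0.02 0 0 0 0 0 0; 0.02 0 0 0 0 0 0; 0.02 0 0 0 0 0 0"

```text
time_s: 12.75
position: [0.5079, -0.0642, 0.2535]
orientation: [-0.0, -0.378, 0.926, 0.0]
force: [0.2, 0.5, -0.2]
gripper_width: 0.0202
grip_force: 0.0
```

```bash
python3 - <<'E'
from h import *
p,R,s=tool();v=p[:2]-C;print(p,np.hypot(*v),np.degrees(np.arctan2(v[1],v[0]))%360,s["force"],s["grip_force"],dial())
E
```

```text
[ 0.50790692 -0.06421837  0.25347834] 0.09236295203998196 224.30924769805685 [ 0.16271096  0.53263829 -0.16856103] 0.0 (array([ 41.5, 311.7,  87. , 131.5, 176.9]), np.float64(41.74530385965671))
```

>>> servo_tool --steps "0.02 0 0 -0.045 0 0 0; 0.02 0.02 0 -0.09 0 0 8; 0 0.04 0 -0.135 0 0 16; 0 0.05 0 -0.182 0 0 24; 0 0.05 0 -0.23 0 0 32"

```text
time_s: 13.3
position: [0.4707, -0.1, 0.4856]
orientation: [-0.0, -0.105, 0.994, 0.0]
force: [2.5, -1.0, 0.8]
gripper_width: 0.0018
grip_force: 0.0
```

```bash
python3 - <<'E'
from h import *
for z in (.52,.48):d,a=move([.6265,-.1585,z],np.radians(87.4-180));print(np.round(d,4),a.round(1))
print(tool()[2]["joint_positions"])
E
```

```text
[-0.1401 -0.0897 -0.0345] [ -0.   -0.  104.6]
[-0.1401 -0.0897  0.0055] [ -0.   -0.  104.6]
[ 0.44054228  0.23388826 -0.42621101  2.02201886  0.12167308  0.91015136
  1.73067024]
```

>>> servo_tool --steps "0 0 0 -0.034 0 0 8.5; 0 0 0 -0.034 0 0 17; 0 0 0 -0.034 0 0 25.5; 0 -0.02 -0.01 -0.034 0 0 34; 0 -0.04 -0.02 -0.034 0 0 42.5"

```text
time_s: 13.8
position: [0.5157, -0.11, 0.5182]
orientation: [0.001, 0.262, 0.965, -0.0]
force: [0.8, 0.8, 0.4]
gripper_width: 0.0006
grip_force: 0.0
```

```bash
python3 - <<'E'
from h import *
im=bot.get_image("wrist");np.savez("w3.npz",**im)
for z in (.52,.48):d,a=move([.6265,-.1585,z],np.radians(87.4-180));print(np.round(d,4),a.round(1))
hsv=cv2.cvtColor(im["color"],cv2.COLOR_RGB2HSV)
c=cv2.inRange(hsv,(3,110,60),(12,255,255))
n,l,st,ce=cv2.connectedComponentsWithStats(c)
for i in range(1,n):
    if st[i,4]>100: print(ce[i].round(1),st[i,4],onplane(im,ce[i],.062).round(4))
cv2.imwrite("pics/w3.png",cv2.resize(im["color"][:,:,::-1],(800,600)))
E
```

```text
[-0.1168  0.0144 -0.0018] [ 0.1  0.1 61.7]
[-0.1167  0.0143  0.0382] [ 0.1  0.1 61.7]
[353.1 119.7] 297 [0.5335 0.0439 0.062 ]
[321.9 122.1] 303 [0.5138 0.0026 0.062 ]
[427.1 131.6] 182 [0.6046 0.1347 0.062 ]
[374.7 140.1] 282 [0.5763 0.0592 0.062 ]
[448.2 140.3] 240 [0.6333 0.1593 0.062 ]
[300.9 146.2] 295 [ 0.5292 -0.0403  0.062 ]
[442.5 162.6] 205 [0.6609 0.1388 0.062 ]
[374.5 170.3] 263 [0.6178 0.0399 0.062 ]
[302.3 176.3] 270 [ 0.5704 -0.0599  0.062 ]
[323.8 194.9] 255 [ 0.613  -0.0448  0.062 ]
```

View pics/w3.png

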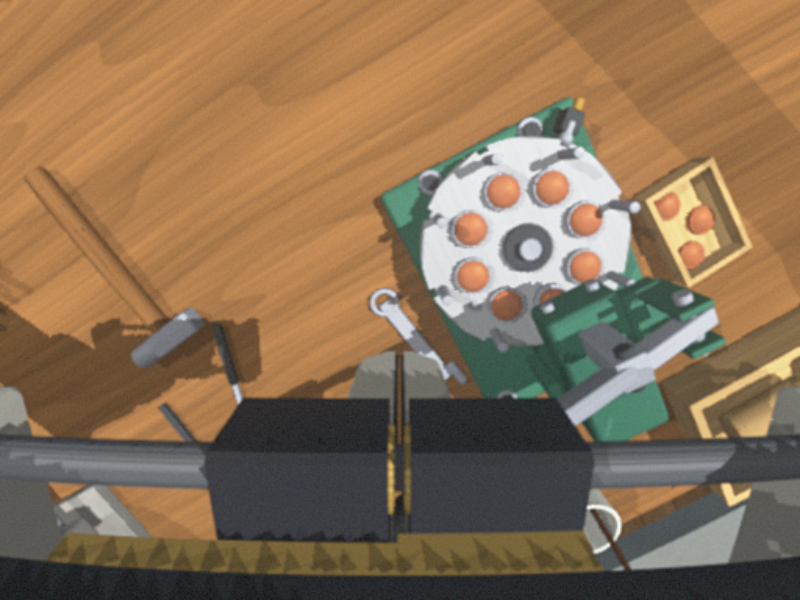

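All seven visible caps show nests; the eighth (550,293) is under the head. On to the lever.

>>> servo_tool --steps "0 -0.02 0.002 0 0 0 8.5; 0 -0.04 0.005 0 0 0 17; 0 -0.06 0.008 0 0 0 25.5; 0 -0.08 0.010 0 0 0 34; 0 -0.10 0.012 0 0 0 42.5"

```text
time_s: 14.35
position: [0.6089, -0.1498, 0.5176]
orientation: [-0.0, 0.594, 0.805, -0.0]
force: [0.4, 0.0, -0.5]
gripper_width: 0.0004
grip_force: 0.0
```

```bash
python3 - <<'E'
from h import *
for z in (.48,):d,a=move([.6265,-.1585,z],np.radians(87.4-180));print(np.round(d,4),a.round(1))
print(bot.get_state()["force"])
E
```

```text
[-0.0136  0.0142  0.0376] [-0.   0.  19.8]
[ 0.41154361  0.04407196 -0.48062718]
```

>>> servo_tool --steps "0 -0.006 0.006 0 0 0 8; 0 -0.0136 0.0142 0.01 0 0 16; 0 -0.0136 0.0142 0.025 0 0 19.8; 0 -0.0136 0.0142 0.0376 0 0 19.8; 0 -0.0136 0.0142 0.0376 0 0 19.8"

```text
time_s: 14.85
position: [0.6255, -0.158, 0.4782]
orientation: [-0.001, 0.72, 0.694, -0.001]
force: [0.3, 1.3, -0.1]
gripper_width: 0.0002
grip_force: 0.0
```

```bash
python3 - <<'E'
from h import *
d,a=move([.6265,-.1585,.467],np.radians(87.4-180));print(np.round(d,4),a.round(1),tool()[0],tool()[2]["force"],tool()[2]["joint_positions"])
T=bot.get_image("top");hsv=cv2.cvtColor(T["color"],cv2.COLOR_RGB2HSV)
cv2.imwrite("pics/t3.png",cv2.resize(T["color"][100:220,220:380,::-1],(800,600),interpolation=cv2.INTER_CUBIC))
E
```

```text
[-0.0005  0.0011  0.0112] [-0.2 -0.   0.4] [ 0.62546876 -0.15798659  0.47816257] [ 0.30491459  1.28015882 -0.06946929] [ 0.18580115  0.4333734  -0.03861439  1.70845524  0.01911154  1.00348812
  0.10277586]
```

View pics/t3.png

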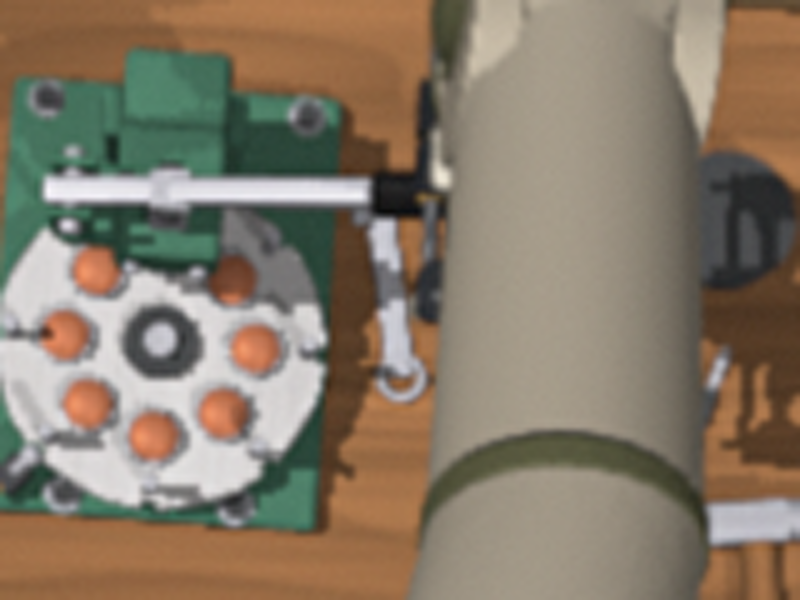

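The picture shows the dial clicked in, seven caps seated around, and the tool above the grip (400,195). Now down slowly.

>>> servo_tool --steps "0 0 0.001 0.003 0 0 0; 0 0 0.001 0.006 0 0 0; 0 0 0.001 0.009 0 0 0; 0 0 0.001 0.012 0 0 0; 0 0 0.001 0.015 0 0 0"

```text
time_s: 15.4
position: [0.627, -0.1589, 0.4653]
orientation: [0.0, 0.721, 0.692, 0.0]
force: [0.7, -1.2, 2.5]
gripper_width: 0.0003
grip_force: 0.9
```

>>> servo_tool --steps "0 -0.0005 0 0.004 0 0 0; 0 -0.001 0 0.008 0 0 0; 0 -0.0015 0 0.012 0 0 0; 0 -0.002 0 0.016 0 0 0; 0 -0.0025 0 0.020 0 0 0"

```text
time_s: 15.9
position: [0.6269, -0.1612, 0.4448]
orientation: [0.0, 0.721, 0.693, -0.0]
force: [0.2, -1.4, 2.5]
gripper_width: 0.0005
grip_force: 1.0
```

>>> servo_tool --steps "0 0 0 0.0015 0 0 0; 0 0 0 0.003 0 0 0; 0 -0.0005 0 0.0045 0 0 0; 0 -0.0005 0 0.006 0 0 0; 0 -0.0005 0 0.0075 0 0 0"

```text
time_s: 16.4
position: [0.6268, -0.1617, 0.4376]
orientation: [0.0, 0.721, 0.693, 0.0]
force: [-0.7, -2.0, 2.9]
gripper_width: 0.0009
grip_force: 1.2
```

>>> servo_tool --steps "0 0 0 0.0015 0 0 0; 0 0 0 0.003 0 0 0; 0 -0.0005 0 0.0045 0 0 0; 0 -0.0005 0 0.006 0 0 0; 0 -0.0005 0 0.0075 0 0 0"

```text
time_s: 16.9
position: [0.6267, -0.1627, 0.4308]
orientation: [0.001, 0.722, 0.692, -0.0]
force: [-1.6, -3.9, 7.5]
gripper_width: 0.0001
grip_force: 3.5
```

>>> servo_tool --steps "0 0 0 0.0015 0 0 0; 0 0 0 0.003 0 0 0; 0 -0.0005 0 0.0045 0 0 0; 0 -0.0005 0 0.006 0 0 0; 0 -0.0005 0 0.0075 0 0 0"

```text
time_s: 17.4
position: [0.6267, -0.1637, 0.4233]
orientation: [0.001, 0.722, 0.692, -0.0]
force: [-1.4, -4.4, 7.5]
gripper_width: 0.0006
grip_force: 3.6
```

>>> servo_tool --steps "0 0 0 0.0015 0 0 0; 0 0 0 0.003 0 0 0; 0 -0.0005 0 0.0045 0 0 0; 0 -0.0005 0 0.006 0 0 0; 0 -0.0005 0 0.0075 0 0 0"

```text
time_s: 17.9
position: [0.6267, -0.1644, 0.4159]
orientation: [0.001, 0.722, 0.692, -0.0]
force: [-1.7, -5.5, 7.8]
gripper_width: 0.0004
grip_force: 3.7
```

>>> servo_tool --steps "0 0 0 0.0012 0 0 0; 0 0 0 0.0024 0 0 0; 0 0 0 0.0036 0 0 0; 0 0 0 0.0048 0 0 0; 0 0 0 0.006 0 0 0"

```text
time_s: 18.4
position: [0.6267, -0.1647, 0.41]
orientation: [0.001, 0.722, 0.692, -0.0]
force: [-1.3, -5.7, 8.1]
gripper_width: 0.0004
grip_force: 3.8
```

>>> servo_tool --steps "0 0 0 0.001 0 0 0; 0 0 0 0.002 0 0 0; 0 0 0 0.003 0 0 0"

```text
time_s: 18.7
position: [0.6267, -0.1647, 0.407]
orientation: [0.001, 0.722, 0.692, -0.0]
force: [-2.7, -5.8, 7.9]
gripper_width: 0.0004
grip_force: 3.8
```

>>> servo_tool --steps "0 0 0 0.001 0 0 0; 0 0 0 0.002 0 0 0; 0 0 0 0.003 0 0 0"

```text
time_s: 19.0
position: [0.6267, -0.1649, 0.404]
orientation: [0.001, 0.722, 0.692, -0.0]
force: [-0.9, -6.3, 8.4]
gripper_width: 0.0007
grip_force: 3.9
```

>>> servo_tool --steps "0 0 0 0.0005 0 0 0; 0 0 0 0.001 0 0 0; 0 0 0 0.0015 0 0 0"

```text
time_s: 19.3
position: [0.6267, -0.1648, 0.4025]
orientation: [0.001, 0.722, 0.692, -0.0]
force: [-1.3, -5.0, 6.7]
gripper_width: 0.0002
grip_force: 3.9
```

>>> servo_tool --steps "0 0 0 0.0005 0 0 0; 0 0 0 0.001 0 0 0"

```text
time_s: 19.5
position: [0.6267, -0.1649, 0.4015]
orientation: [0.001, 0.722, 0.692, -0.0]
force: [-2.4, -6.6, 8.1]
gripper_width: 0.0006
grip_force: 3.9
```

>>> servo_tool --steps "0 0 0 0.0005 0 0 0; 0 0 0 0.001 0 0 0"

```text
time_s: 19.7
position: [0.6267, -0.1649, 0.4005]
orientation: [0.001, 0.722, 0.692, -0.0]
force: [-1.2, -6.1, 8.2]
gripper_width: 0.0002
grip_force: 4.0
```

>>> servo_tool --steps "0 0 0 0.0005 0 0 0; 0 0 0 0.001 0 0 0"

```text
time_s: 19.9
position: [0.6267, -0.1649, 0.3995]
orientation: [0.001, 0.722, 0.692, -0.0]
force: [-1.5, -6.0, 8.3]
gripper_width: 0.0005
grip_force: 4.1
```

>>> servo_tool --steps "0 0 0 0.0005 0 0 0; 0 0 0 0.0005 0 0 0"

```text
time_s: 20.1
position: [0.6267, -0.1649, 0.3991]
orientation: [0.001, 0.722, 0.692, -0.0]
force: [-2.3, -6.4, 8.8]
gripper_width: 0.0003
grip_force: 4.6
```

>>> servo_tool --steps "0 0 0 0.0005 0 0 0; 0 0 0 0.0005 0 0 0"

```text
time_s: 20.3
position: [0.6267, -0.1649, 0.3988]
orientation: [0.001, 0.722, 0.692, -0.0]
force: [-3.2, -5.5, 9.6]
gripper_width: 0.0005
grip_force: 5.2
```

>>> servo_tool --steps "0 0 0 0.0005 0 0 0; 0 0 0 0.001 0 0 0; 0 0 0 0.001 0 0 0"

```text
time_s: 20.6
position: [0.6267, -0.1649, 0.3981]
orientation: [0.002, 0.722, 0.692, -0.0]
force: [-3.0, -5.9, 12.5]
gripper_width: -0.0
grip_force: 6.4
```

>>> servo_tool --steps "0 0 0 0.0005 0 0 0; 0 0 0 0.001 0 0 0; 0 0 0 0.001 0 0 0"

```text
time_s: 20.9
position: [0.6266, -0.1649, 0.3974]
orientation: [0.002, 0.722, 0.692, -0.0]
force: [-4.4, -6.2, 15.0]
gripper_width: 0.0007
grip_force: 7.7
```

```bash
python3 - <<'E'
from h import *
for i in range(5):
    bot.get_image("top");s=bot.get_state();print(s["force"].round(1),s["position"].round(4),round(s["grip_force"],2))
E
```

```text
[-4.5 -5.7 14.8] [ 0.6267 -0.1649  0.3974] 7.64
[-4.2 -6.3 14.7] [ 0.6267 -0.165   0.3975] 7.62
[-4.8 -5.6 15.1] [ 0.6267 -0.165   0.3975] 7.62
[-4.6 -5.7 15.6] [ 0.6267 -0.165   0.3975] 7.61
[-3.1 -6.  14.8] [ 0.6267 -0.165   0.3975] 7.61
```

15 N held, cap home. Letting the lever come up.

>>> servo_tool --steps "0 0 0 0 0 0 0; 0 0 0 0 0 0 0; 0 0 0 -0.008 0 0 0; 0 0.001 0 -0.018 0 0 0; 0 0.002 0 -0.03 0 0 0"

```text
time_s: 21.65
position: [0.6269, -0.1606, 0.426]
orientation: [-0.0, 0.721, 0.693, -0.0]
force: [0.1, 0.3, 1.0]
gripper_width: 0.0001
grip_force: 0.5
```

>>> servo_tool --steps "0 0.001 0 -0.012 0 0 0; 0 0.002 0 -0.024 0 0 0; 0 0.003 0 -0.036 0 0 0; 0 0.004 0 -0.044 0 0 0; 0 0.004 0 -0.052 0 0 0"

```text
time_s: 22.15
position: [0.627, -0.157, 0.4783]
orientation: [0.0, 0.721, 0.693, -0.0]
force: [-0.4, 0.1, 0.7]
gripper_width: 0.0005
grip_force: 0.0
```

>>> servo_tool --steps "0 0 0 -0.015 0 0 0; 0 0 0 -0.04 0 0 0; 0 0 0 -0.06 0 0 0; 0 0 0 -0.06 0 0 0; 0 0 0 -0.06 0 0 0"

```text
time_s: 22.65
position: [0.6269, -0.1572, 0.5374]
orientation: [0.0, 0.721, 0.692, -0.0]
force: [-0.2, 0.8, -0.6]
gripper_width: 0.0008
grip_force: 0.0
```

```bash
python3 - <<'E'
from h import *
print(tool()[0],tool()[2]["force"],dial(),tool()[2]["time_s"])
S=bot.get_image("scene");cv2.imwrite("pics/s4.png",cv2.resize(S["color"][170:300,170:330,::-1],(738,600),interpolation=cv2.INTER_CUBIC))
E
```

```text
[ 0.62685523 -0.1572444   0.53740666] [-0.15068714  0.76290755 -0.63518243] (array([ 41.7, 311.6,  87. , 267.3, 131.6, 222.4, 176.9]), np.float64(41.95188696319551)) 22.7
```

View pics/s4.png

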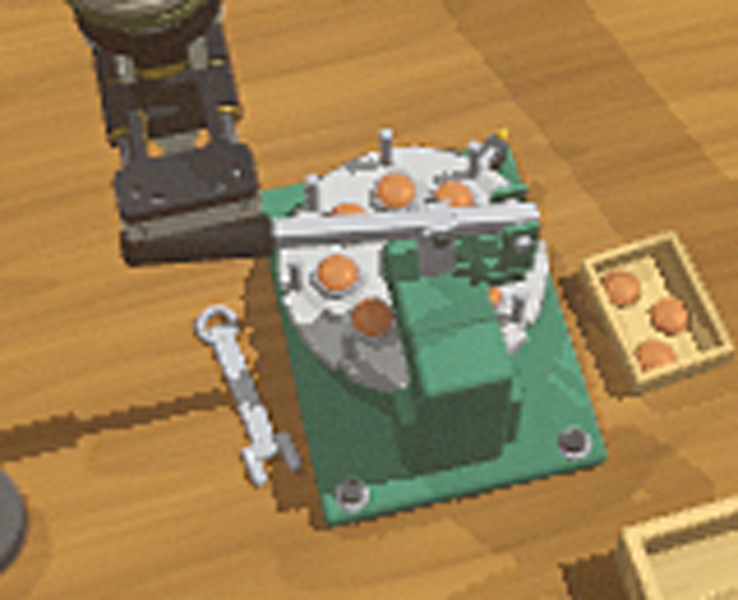

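The lever bar (405,220) is back up at its start slope, the dial is still clicked in, and the tool is clear of it by about 70 mm.

```bash
python3 -c "
from workcell import bot
print(bot.close_job())"
```

```text
the job is handed in; nothing more can be done
None
```

The job is handed in, with no verdict returned: the proud cap was clicked in under the punch, pressed home with about 15 N on the grip, and the lever let back up, at about 23 s on the clock.

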